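# Impact-test a tack weld with the spring striker

## Robot

A 7-joint arm with a two-finger parallel gripper is mounted at the origin on the work surface. World frame = base frame: x ahead of the robot, y to its left, z up, the work surface at z = 0. Lengths are in m, angles in rad, forces in N, time in s.
With the tool pointing down it reaches from about 0.425 to 0.925 m from the base axis. Payload 6.8 kg.
Tool frame: the origin (TCP) lies at the very end of the fingers, on their centre line; the grasp point (between the pads) lies 19 mm behind it; z points along the fingers, x is the direction in which the jaws open and shut, and the axes are right-handed (so a half turn about z gives the same grasp; the last joint's range is limited). The gripper opens to 85 mm and grips with 20 to 120 N. Pads are 22 mm wide; open, the fingers measure 114 mm over their backs; the gripper's body (76 mm by 85 mm) begins 54 mm behind the grasp point. The pads swing forward as they close: fully open they stand 13 mm farther back than shut.
Start: joints at [1.235, 0.477, 0.022, 1.555, -0.011, 1.109, -0.083], TCP at [0.152, -0.658, 0.231] pointing down, gripper open.
Joint ranges: [-2.96, 2.96], [-0.34, 2.1], [-1.41, 1.46], [0.24, 2.44], [-1.37, 4.51], [0.17, 1.92], [-2.96, 2.96]. Speed limits (rad/s): [2.39, 2.39, 3.14, 3.14, 3.14, 3.14, 3.14].

## Interface

Orientations are given as a rotation vector (axis times angle).
In Python, from bench import get_obs, imaging, hand_in gives the robot as it stands.
- The arm moves only by the tool send_rows, never from a script. Its argument "motion" is a list of rows, each an object with "dp": the shift along the world's x, y, z in m, a list of three; "rot": the turn, a rotation vector about the world's x, y, z in rad, a list of three; "grip": the finger opening in m, from 0 to 0.0854. In form: [{"dp": [dx, dy, dz], "rot": [ax, ay, az], "grip": grip}, ...]. A call has 1 to 20 rows; each row shifts and turns the pose as measured when the row begins; what a row does not reach is not made up. A row lasts 1/8 s, in which the tool goes at most 62.5 mm and 10.7 degrees, less where a joint would pass 70% of its speed; a pose out of reach is approached as far as the arm can. A call is refused whole if a number of a shift passes 0.0625 or a number of a turn 0.188, either way. A call with a gripper value outside its range is refused whole. The fingers move at their own pace and stop on an object; "grip_force" is the grip in N (left out, the last holds). Time passes only in rows, so rows that do not move let the fingers close. It gives the time, the measured TCP pose, the force and the opening at its end, in the units of the state.
- get_obs(): the state, without advancing time (a new reading comes with each control period).
- imaging.grab_frame(name): name is "scene" or "top" or "wrist"; returns a dict with "img" (384x512x3 uint8, red, green, blue), "fx", "fy", "cx", "cy" (pixels), "D" ([k1, k2, p1, p2, k3] as OpenCV has them; the pictures are not rectified), "R" (3x3) and "t" (3): a world point X has camera coordinates R X + t. Camera axes: x right, y down, z forward; pixel columns grow to the right and rows downward; lengths in m; the calibration is good to about 2 mm. A picture is of the moment at which its call begins. There is no depth.
- hand_in(): hands the job in, once; it reports no verdict.
The state is a dict: "clock": time; "joints": joint angles; "qvel": joint speeds; "tau": joint torques, N m; "tcp_pos": TCP position; "orientation": TCP orientation; "contact_force": force on the tool from outside, world axes, zero at the start; "moment": the same for the moment, N m; "grip_width": finger opening in m.
Only numpy, scipy, OpenCV 4.12 (cv2) and the standard library are available. Lean on these libraries where they do the work, as an engineer would, in place of code of your own. Each camera call takes 0.05 s, during which the arm holds its last target. There are 200 camera calls.

## Task

Test the tack weld with one blow of the bench tester: grip the crossbar handle firmly and draw the striker straight back until the sear catches and holds it, easing off as soon as you feel the rubber bumper just behind the catch rather than hauling hard into it, and let go. Then press the thumb pad to trip the sear, so that the striker flies free and bends the standing tab over, and leave the tester alone. Do not touch the tab, and leave the spanner, the square tube and the spray can where they are.

Things in the scene. Friction and masses are not known exactly. Their poses are not given: they have to be found in the camera images.
- tester: Fixed grey impact tester on a dark steel base plate 360 x 110 x 12 mm. Origin: centre of the base plate's underside. x: firing direction, along the striker rod from the crossbar to the tab; y across; z up. The housing (two grey side plates 62 mm high, 62 mm wide over all) lies from x = -40 to +70 mm; the ears of the sear's pin at x = 35 rise to 87 mm. The rod's axis is 50 mm above the table.
- crossbar (a point): Centre of the steel crossbar handle at the rear of the striker, 100 mm above the table: a bar 14 mm thick (along the tester's x), 80 mm long (along y), 30 mm high (85 to 115 mm above the table) on a 14 mm post in its middle. It moves with the striker along the tester's x; uncocked it is at x = -90 mm of the tester, its face 43 mm behind the housing, which is 68 mm high there.
- striker (a joint): Draw of the striker in m: 0 at rest, grows as the crossbar is drawn along the tester's -x. A return spring pulls it forward with 0.2 N per mm of draw (plus under 1 N friction). The sear catches somewhere between 37 and 61 mm, different each time. Once caught and eased forward past the catch point, the sear carries the spring and the pull on the hand goes to zero. Fired, it rests near 0.
- bumper: Black rubber bumper block, 10 x 34 x 26 mm, inside the rear of the housing (its frame origin is the tester's origin, not the block). Pressed by the collar it yields to the tester's -x with 4 N per mm, felt on top of the spring. More than 10 N on it counts as hauling too hard.
- trip_pad (a point): Centre of the top face of the sear's ribbed steel thumb pad, 34 mm (along the tester's x) by 42 mm, at x = 90, z = 86 mm of the tester, level. Pressed down it tips the sear about a pin at x = 35, z = 78 mm; the loaded sear lets go after about 7 mm at the pad (8 to 14 N), and its stop is at about 13 mm. It springs back up.
- weld (a joint): Bend of the tab at its tack weld in rad: 0 upright, grows as it leans away from the striker (to the tester's +x). It stays where it is bent.
- tab: The standing steel tab, 5 x 40 x 52 mm (tester's x, y, z) tack-welded to a strip clamped on the base plate. Origin: at the weld, at x = 128.5, z = 24 mm of the tester; z along the tab. The resting striker's nose is 6 mm short of it.
- spanner_mid (a point): A loose steel spanner lying beside the tester; the middle of it.
- square_tube_mid (a point): A loose offcut of steel square tube lying beside the tester, 30 x 30 x 140 mm; its centre.
- spray_can_mid (a point): A loose upright spray can, 60 mm diameter, 130 mm high; its centre.
- sear_tooth (a point): Lower rear edge of the sear's tooth over the rod. A catch collar on the rod is drawn rearward under it: its ramp is lifted (6 to 8 N on top of the spring over 8 to 10 mm), the extra pull falls to 0 to 4 N at the tip, and 1 to 5 mm further the tooth drops in front of the collar: caught. About 2.5 mm beyond that the collar meets the rubber bumper. Eased before the catch, the spring keeps pulling.

How it is judged:
By the outcome, as a careful person would: the job done as asked, in the order asked, and still so for the second after the job is handed in, with the robot touching nothing.
It also fails if it takes over 64 s, if anything falls off the work surface, if the arm or the gripper's body presses on something with over 40 N, if the wrist force passes 120 N, or if a joint passes its speed limit or range.

## Working session

There is one attempt and no reset: what is moved stays moved. The work goes in short steps, Python scripts to look and compute and a tool call to move; the robot and the scene stay as the last step left them, time stands still between calls to the robot, and variables do not carry over. Pictures are saved under pics/ and viewed, about 8 in all and at most 12, crops included, and the job is handed in when it is done.

Besides the shell and the picture viewer there is one more tool, called after ">>>" as name([rows], argument=value, ...), one row to a line, values as JSON. send_rows: Moves the arm, as the interface text tells. Its arguments: {"type":"object","properties":{"motion":{"type":"array","items":{"type":"object","properties":{"dp":{"type":"array","items":{"type":"number"}},"rot":{"type":"array","items":{"type":"number"}},"grip":{"type":"number"}}}},"grip_force":{"type":"number"}},"required":["motion"]}

```bash
mkdir -p pics; ls
cat > h.py <<'E'
import numpy as np, cv2
from bench import get_obs, imaging
def grab(n, save=None):
    f=imaging.grab_frame(n)
    if save: cv2.imwrite(f'pics/{save}.png', f['img'][:,:,::-1])
    return f
def K(f): return np.array([[f['fx'],0,f['cx']],[0,f['fy'],f['cy']],[0,0,1.]])
def ray(f,p):
    u=cv2.undistortPoints(np.array([[p]],float),K(f),np.array(f['D'],float))[0,0]
    R=np.array(f['R']);t=np.array(f['t'])
    return -R.T@t, R.T@np.array([u[0],u[1],1])
def plane(f,p,z):
    c,d=ray(f,p); return c+d*(z-c[2])/d[2]
def tri(*fp):
    A=np.zeros((3,3));b=np.zeros(3)
    for f,p in fp:
        c,d=ray(f,p);d=d/np.linalg.norm(d);P=np.eye(3)-np.outer(d,d);A+=P;b+=P@c
    return np.linalg.solve(A,b)
def proj(f,X):
    R=np.array(f['R'],float)
    return cv2.projectPoints(np.array(X,float).reshape(-1,3),cv2.Rodrigues(R)[0],np.array(f['t'],float),K(f),np.array(f['D'],float))[0][:,0]
E
python3 - <<'E'
from h import *
import pickle
fs={n:grab(n) for n in('scene','top')}
pickle.dump(fs,open('f0.pkl','wb'))
for n in fs: cv2.imwrite(f'pics/{n}0.png',cv2.resize(fs[n]['img'][:,:,::-1],(768,576)))
for n in fs: print(n, -np.array(fs[n]['R']).T@fs[n]['t'])
print(get_obs())
E
```

```text
pics
scene [1.32374596 0.22138592 0.58745765]
top [5.95215078e-01 8.39556036e-04 9.30763438e-01]
{'clock': 0.1, 'joints': array([ 1.23492149,  0.47773336,  0.02235328,  1.55635002, -0.01149096,
        1.10930576, -0.08308404]), 'qvel': array([ 0.0012473 , -0.00143345, -0.0003293 , -0.00117116,  0.00064848,
       -0.00031422,  0.00033996]), 'tau': array([ 5.63820897e-03, -5.97751880e+01,  1.61376569e+00, -2.81950736e+01,
        1.28216986e-02,  5.02099443e-03,  5.36626487e-06]), 'tcp_pos': array([ 0.15228091, -0.657048  ,  0.23041356]), 'orientation': array([-2.45880037e+00,  1.95398689e+00,  2.17575748e-03]), 'contact_force': array([-0.28910003,  0.18387993, -0.33468461]), 'moment': array([-0.00608828, -0.00253763,  0.00404458]), 'grip_width': 0.08572434084351485}
```

View pics/scene0.png

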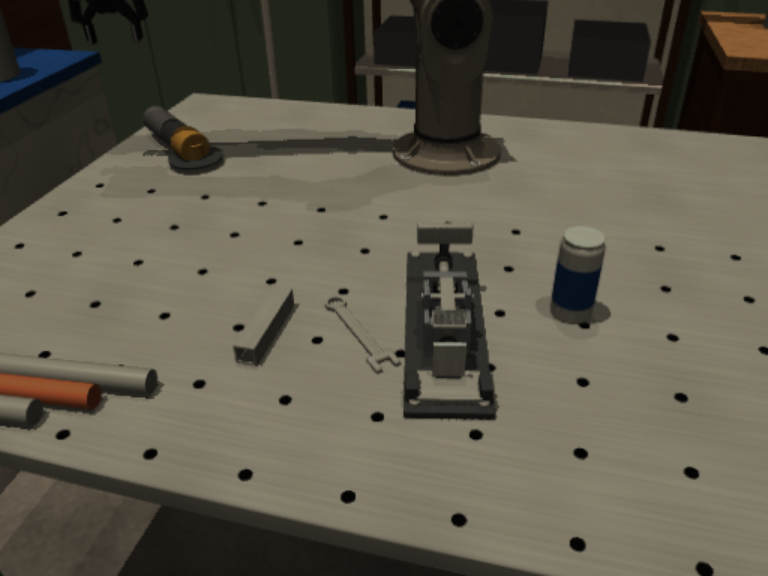

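View pics/top0.png

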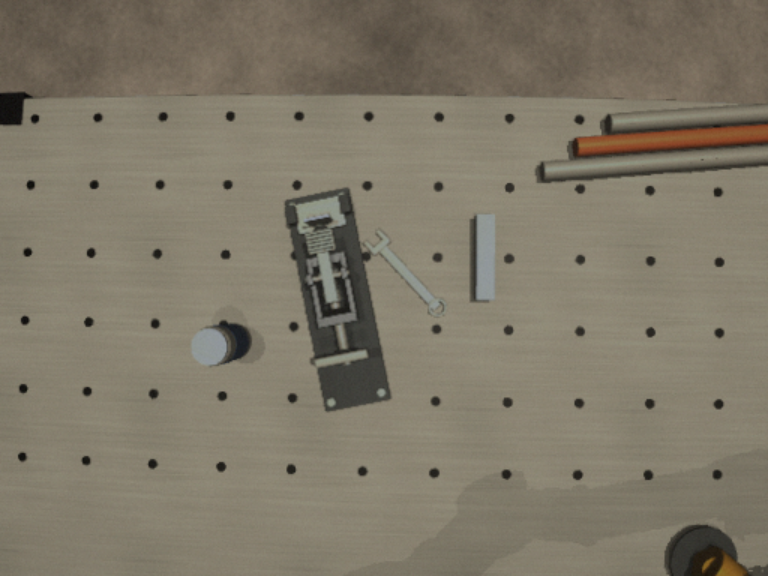

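The views show the tester (top view, 768 px scale: plate corners about (286,203), (348,188), (390,398), (326,411); crossbar about (315,362)-(367,352)). It fires away from the robot. The can is about (212,345), the spanner (405,275) and the tube (483,257). In the scene view, the crossbar face spans (418-473, 225-243).

Run:
```python
from h import *
import pickle
fs=pickle.load(open('f0.pkl','rb'));T=fs['top'];S=fs['scene']
g=T['img'].astype(int).max(2)
m=np.zeros(g.shape,np.uint8); m[115:285,180:270]=(g[115:285,180:270]<75)
m=cv2.morphologyEx(m,cv2.MORPH_OPEN,np.ones((3,3),np.uint8))
m=cv2.morphologyEx(m,cv2.MORPH_CLOSE,np.ones((13,13),np.uint8))
c=max(cv2.findContours(m,cv2.RETR_EXTERNAL,cv2.CHAIN_APPROX_NONE)[0],key=cv2.contourArea)
q=cv2.boxPoints(cv2.minAreaRect(c));print('rect px',q.round(1).tolist())
w=np.array([plane(T,p,.012)[:2] for p in q]);print('world',w.round(4).tolist())
o=w.mean(0); far=w[np.argsort(-w[:,0])[:2]].mean(0);near=w[np.argsort(w[:,0])[:2]].mean(0)
ax=(far-near)/np.linalg.norm(far-near);print('o',o,'yaw',np.arctan2(ax[1],ax[0]),'len',np.linalg.norm(far-near))
ay=np.array([-ax[1],ax[0]])
W=lambda x,y,z:np.r_[o+ax*x+ay*y,z]
# crossbar top-rear edge ends: two views, hand-picked px
for n,a,b in (('L',(315/1.5,362/1.5),(418/1.5,226/1.5)),('R',(367/1.5,354/1.5),(473/1.5,226/1.5))): pass
# label: top-left = world +y = scene right
P1=tri((T,(315/1.5,360/1.5)),(S,(473/1.5,225/1.5)));P2=tri((T,(367/1.5,351/1.5)),(S,(418/1.5,225/1.5)))
print('bar ends +y,-y',P1,P2,'expected',W(-90,0,0) if 0 else W(-.090,.04,.115),W(-.09,-.04,.115))
# overlay check
big=[]
for f,(x0,y0,x1,y1) in ((T,(170,110,290,290)),(S,(250,130,350,290))):
    s=4 if f is T else 4
    im=cv2.resize(f['img'][y0:y1,x0:x1,::-1],None,fx=3.3,fy=3.3,interpolation=cv2.INTER_CUBIC)
    X=[W(sx*.18,sy*.055,.012) for sx in(-1,1) for sy in(-1,1)]+[W(-.09+d,s*.04,.115) for s in(-1,1) for d in(-.007,.007)]+[W(.09+d,s*.021,.086) for s in(-1,1) for d in(-.017,.017)]
    for u in proj(f,X): cv2.circle(im,tuple(int(v) for v in ((u-[x0,y0])*3.3+1.6)),2,(0,0,255),-1)
    big.append(im)
h=max(i.shape[0] for i in big)
cv2.imwrite('pics/ov.png',np.hstack([cv2.copyMakeBorder(i,0,h-i.shape[0],0,0,0) for i in big]))
```

```text
rect px [[179.8000030517578, 123.30000305175781], [238.5, 115.0999984741211], [259.70001220703125, 267.29998779296875], [201.0, 275.5]]
world [[0.7883, 0.2222], [0.8104, 0.0738], [0.4313, 0.014], [0.4075, 0.1597]]
o [0.60936188 0.11743058] yaw 0.15964658268635362 len 0.3847977938978631
bar ends +y,-y [0.5067995  0.12603306 0.11620561] [0.52146953 0.0493465  0.11483762] expected [0.51414759 0.14261469 0.115     ] [0.52686514 0.06363201 0.115     ]
```

View pics/ov.png

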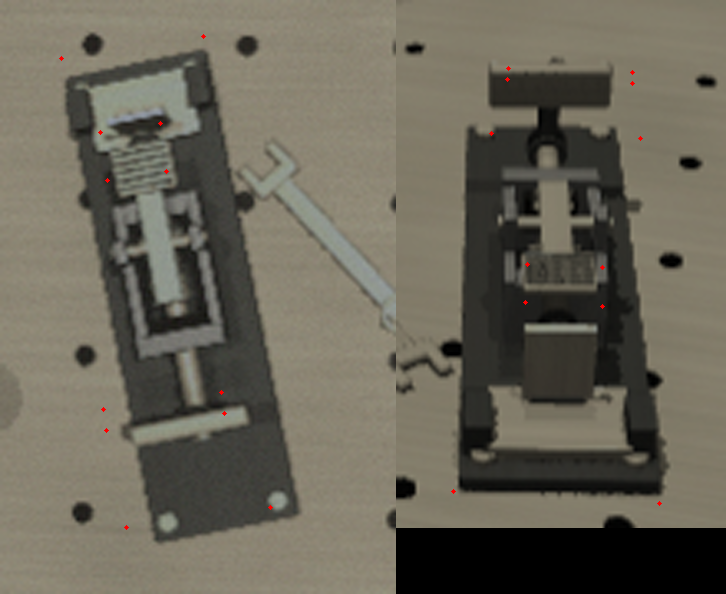

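The rectangle mask took in a hole, so its overlay is off. In the crop the true plate corners are clear: (67,78), (206,50), (298,512), (157,543). The crossbar top runs from about (133,433) to (247,415). I'll redo the pose from these corners.

Run:
```python
from h import *
import pickle
fs=pickle.load(open('f0.pkl','rb'));T=fs['top'];S=fs['scene']
q=np.array([(67,78),(206,50),(298,512),(157,543)])/3.3+[169.5,109.5]
w=np.array([plane(T,p,.012)[:2] for p in q]);print(w.round(4).tolist())
o=w.mean(0);d=w[:2].mean(0)-w[2:].mean(0);e=w[[0,3]].mean(0)-w[[1,2]].mean(0)
print('L,W',np.hypot(*d),np.hypot(*e),'yaw',np.arctan2(d[1],d[0]),np.arctan2(-e[0],e[1]))
ax=d/np.hypot(*d);ay=np.array([-ax[1],ax[0]])
W=lambda x,y,z:np.r_[o+ax*x+ay*y,z]
sc=lambda p:np.array(p)/3.3+[249.5,129.5]; tc=lambda p:np.array(p)/3.3+[169.5,109.5]
sc=lambda p:np.array([p[0]-396,p[1]])/3.3+[249.5,129.5]
A=tri((T,tc((130,430))),(S,sc((611,67))));B=tri((T,tc((246,408))),(S,sc((490,66))))
print('bar front top',A,B,(A+B)/2,'yaw',np.arctan2(-(A-B)[0],(A-B)[1]),'len',np.hypot(*(A-B)[:2]))
# pad corners
# pad front-edge (far) : top (109,150)-(171,146)?; scene front edge top (526,282)-(596,282)
print('pad front edge',tri((T,tc((108,153))),(S,sc((597,281)))),tri((T,tc((171,139))),(S,sc((525,281)))))
print('o',o,'bar',W(-.09,0,.1),'pad',W(.09,0,.086),'padfront',W(.107,.021,.086),W(.107,-.021,.086))
print('rotated', get_obs()['tcp_pos'])
```

```text
[[0.7633, 0.1959], [0.7858, 0.0898], [0.4379, 0.0139], [0.4121, 0.1196]]
L,W 0.3577279032589919 0.10863299409911847 yaw 0.21437744709988782 0.2241210612895424
bar front top [0.5077297  0.12647134 0.11755331] [0.52386301 0.04949609 0.11753557] [0.51579635 0.08798372 0.11754444] yaw 0.2066003016132078 len 0.07864777022496279
pad front edge [0.69647716 0.14922629 0.09072565] [0.70620831 0.10803358 0.09047937]
o [0.59976761 0.10480665] bar [0.5118278  0.08566013 0.1       ] pad [0.68770743 0.12395318 0.086     ] padfront [0.69985076 0.14808903 0.086     ] [0.7087858  0.10705045 0.086     ]
rotated [ 0.15228091 -0.657048    0.23041356]
```

>>> send_rows([
  {"dp":[0.04,0.03,0.002],"rot":[0,0,0.082],"grip":0.045},
  {"dp":[0.04,0.03,0.002],"rot":[0,0,0.082],"grip":0.045},
  {"dp":[0.04,0.03,0],"rot":[0,0,0.082],"grip":0.045},
  {"dp":[0.04,0.03,0],"rot":[0,0,0.082],"grip":0.045},
  {"dp":[0.04,0.03,0],"rot":[0,0,0.082],"grip":0.045},
  {"dp":[0.04,0.03,0],"rot":[0,0,0.082],"grip":0.045},
  {"dp":[0.04,0.03,0],"rot":[0,0,0.082],"grip":0.045},
  {"dp":[0.04,0.03,0],"rot":[0,0,0.082],"grip":0.045},
  {"dp":[0.04,0.03,0],"rot":[0,0,0.082],"grip":0.045},
  {"dp":[0.04,0.03,0],"rot":[0,0,0.082],"grip":0.045},
  {"dp":[0,0.05,0],"rot":[0,0,0.082],"grip":0.045},
  {"dp":[0,0.05,0],"rot":[0,0,0.082],"grip":0.045},
  {"dp":[0,0.05,0],"rot":[0,0,0.082],"grip":0.045},
  {"dp":[0,0.05,0],"rot":[0,0,0.082],"grip":0.045},
  {"dp":[0,0.05,0],"rot":[0,0,0.082],"grip":0.045},
  {"dp":[0,0.05,0],"rot":[0,0,0.082],"grip":0.045},
  {"dp":[0,0.05,0],"rot":[0,0,0.082],"grip":0.045},
])

```text
clock: 2.22
tcp_pos: [0.5556, 0.013, 0.2267]
orientation: [3.135, 0.135, -0.018]
contact_force: [1.2, -0.0, 0.3]
grip_width: 0.045
```

>>> send_rows([
  {"dp":[-0.022,0.036,0],"rot":[0,0,0.064],"grip":0.045},
  {"dp":[-0.022,0.037,0],"rot":[0,0,0.064],"grip":0.045},
  {"dp":[0,0,0],"rot":[0,0,0],"grip":0.045},
])

```text
clock: 2.6
tcp_pos: [0.5088, 0.0936, 0.2262]
orientation: [3.119, 0.357, -0.019]
contact_force: [0.2, 0.2, -0.4]
grip_width: 0.0448
```

Run:
```python
from h import *
import pickle
from scipy.spatial.transform import Rotation as Ro
f=grab('wrist');pickle.dump(f,open('w1.pkl','wb'))
cv2.imwrite('pics/w1.png',cv2.resize(f['img'][:,:,::-1],(768,576)))
s=get_obs();print(s['tcp_pos'],s['grip_width'],s['contact_force'])
print(Ro.from_rotvec(s['orientation']).as_matrix().round(4))
yaw=.214;t=Ro.from_matrix(np.array([[np.cos(yaw),np.sin(yaw),0],[np.sin(yaw),-np.cos(yaw),0],[0,0,-1]]))
print('turn',(t*Ro.from_rotvec(s['orientation']).inv()).as_rotvec())
print('cam',-np.array(f['R']).T@f['t'])
ax=np.array([np.cos(yaw),np.sin(yaw)]);ay=np.array([-ax[1],ax[0]]);o=np.array([.5998,.1048])
X=[np.r_[o+ax*(-.09+d)+ay*s_*.04,.115] for s_ in(-1,1) for d in(-.007,.007)]
print((proj(f,X)*1.5).round(0).tolist())
```

```text
[0.50984085 0.09152055 0.22603474] 0.04506525134541256 [ 0.09980215 -0.47364575 -0.53886728]
[[ 0.9748  0.2227 -0.0118]
 [ 0.2227 -0.9749 -0.0044]
 [-0.0125  0.0016 -0.9999]]
turn [ 0.00432899 -0.01183742 -0.01061354]
cam [0.49593975 0.16218684 0.36788722]
[[375.0, 351.0], [396.0, 352.0], [376.0, 232.0], [398.0, 232.0]]
```

View pics/w1.png

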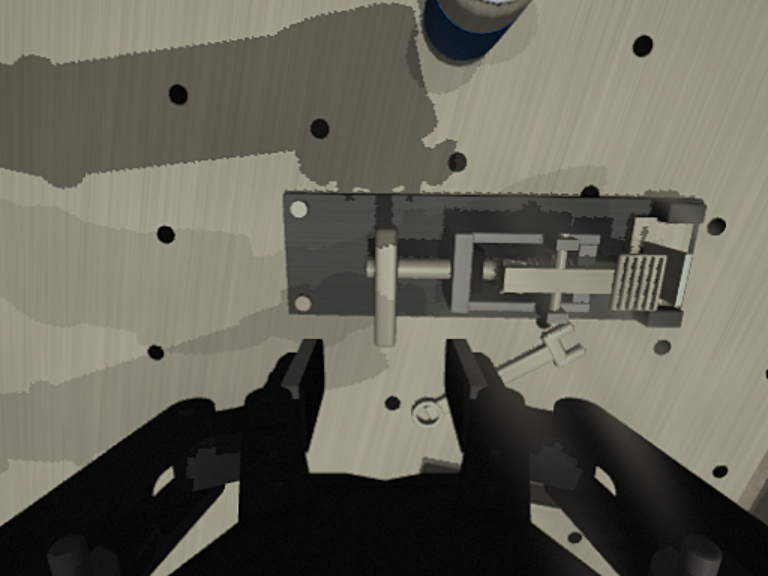

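The wrist view shows the crossbar at (376-396, 230-346), within a few pixels of where I predicted it. It sits between the fingers, with nothing in the way of the descent.

>>> send_rows([
  {"dp":[0.001,-0.0025,-0.04],"rot":[0.004,-0.012,-0.01],"grip":0.045},
  {"dp":[0.001,-0.0025,-0.04],"rot":[0,0,0],"grip":0.045},
  {"dp":[0,0,-0.035],"rot":[0,0,0],"grip":0.045},
  {"dp":[0,0,-0.015],"rot":[0,0,0],"grip":0.045},
  {"dp":[0,0,0],"rot":[0,0,0],"grip":0.045},
])

```text
clock: 3.28
tcp_pos: [0.5152, 0.0799, 0.0927]
orientation: [3.122, 0.318, 0.004]
contact_force: [0.3, 0.5, 0.1]
grip_width: 0.0451
```

>>> send_rows([
  {"dp":[-0.003,0.006,-0.006],"rot":[0,0,0.01],"grip":0.045},
  {"dp":[0,0,-0.002],"rot":[0,0,0],"grip":0.045},
  {"dp":[0,0,0],"rot":[0,0,0],"grip":0.045},
])

```text
clock: 3.65
tcp_pos: [0.5142, 0.0866, 0.0869]
orientation: [3.121, 0.334, 0.012]
contact_force: [0.2, 0.3, 0.1]
grip_width: 0.045
```

Run:
```python
from h import *
S=grab('scene');s=get_obs();print(s['clock'],s['tcp_pos'],s['orientation'],s['contact_force'])
cv2.imwrite('pics/s2.png',cv2.resize(S['img'][90:240,220:380,::-1],None,fx=4,fy=4,interpolation=cv2.INTER_CUBIC))
```

```text
3.7 [0.5142299  0.08671989 0.08696319] [3.12070794 0.33384065 0.01223285] [-0.34264963 -0.63354817 -1.16568469]
```

View pics/s2.png

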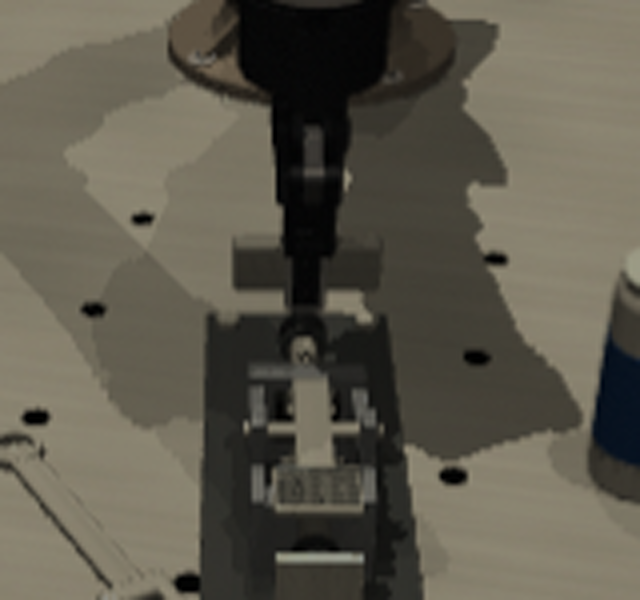

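The front finger is ahead of the crossbar at its middle, about (305,265), and clear of the housing. I'll close now.

>>> send_rows([
  {"dp":[-0.001,0,-0.004],"rot":[0,0.006,0],"grip":0.045},
  {"dp":[0,0,0],"rot":[0,0,0],"grip":0.02},
  {"dp":[0,0,0],"rot":[0,0,0],"grip":0.005},
  {"dp":[0,0,0],"rot":[0,0,0],"grip":0.005},
  {"dp":[0,0,0],"rot":[0,0,0],"grip":0.005},
  {"dp":[0,0,0],"rot":[0,0,0],"grip":0.005},
], grip_force=80)

```text
clock: 4.45
tcp_pos: [0.5135, 0.0867, 0.0835]
orientation: [3.121, 0.334, 0.004]
contact_force: [0.3, -0.2, 0.7]
grip_width: 0.0129
```

>>> send_rows([
  {"dp":[-0.0049,-0.0011,0],"rot":[0,0,0],"grip":0.005},
  {"dp":[-0.0049,-0.0011,0],"rot":[0,0,0],"grip":0.005},
  {"dp":[-0.0049,-0.0011,0],"rot":[0,0,0],"grip":0.005},
  {"dp":[-0.0049,-0.0011,0],"rot":[0,0,0],"grip":0.005},
])

```text
clock: 4.95
tcp_pos: [0.4938, 0.0824, 0.0835]
orientation: [3.122, 0.335, 0.007]
contact_force: [3.6, 0.8, -3.5]
grip_width: 0.0129
```

>>> send_rows([
  {"dp":[0,0,0],"rot":[0,0,0],"grip":0.005},
])

```text
clock: 5.08
tcp_pos: [0.4936, 0.0823, 0.0835]
orientation: [3.122, 0.335, 0.008]
contact_force: [3.6, 0.1, -3.0]
grip_width: 0.0126
```

>>> send_rows([
  {"dp":[-0.0049,-0.0011,0],"rot":[0,0,0],"grip":0.005},
  {"dp":[-0.0049,-0.0011,0],"rot":[0,0,0],"grip":0.005},
])

```text
clock: 5.32
tcp_pos: [0.4843, 0.0803, 0.0835]
orientation: [3.123, 0.335, 0.01]
contact_force: [4.5, 0.8, -4.5]
grip_width: 0.0128
```

>>> send_rows([
  {"dp":[-0.003,-0.0006,0],"rot":[0,0,0],"grip":0.005},
])

```text
clock: 5.45
tcp_pos: [0.4814, 0.0797, 0.0835]
orientation: [3.123, 0.335, 0.011]
contact_force: [6.3, 0.8, -6.5]
grip_width: 0.0127
```

>>> send_rows([
  {"dp":[-0.003,-0.0006,0],"rot":[0,0,0],"grip":0.005},
])

```text
clock: 5.58
tcp_pos: [0.4787, 0.0791, 0.0835]
orientation: [3.123, 0.335, 0.013]
contact_force: [6.0, 1.1, -6.7]
grip_width: 0.0129
```

>>> send_rows([
  {"dp":[-0.002,-0.0004,0],"rot":[0,0,0],"grip":0.005},
])

```text
clock: 5.7
tcp_pos: [0.4771, 0.0788, 0.0836]
orientation: [3.123, 0.335, 0.015]
contact_force: [6.6, 2.2, -7.1]
grip_width: 0.0126
```

>>> send_rows([
  {"dp":[-0.002,-0.0004,-0.0003],"rot":[0,0.003,0],"grip":0.005},
])

```text
clock: 5.82
tcp_pos: [0.4759, 0.0785, 0.0835]
orientation: [-3.123, -0.335, -0.013]
contact_force: [7.5, 1.1, -3.9]
grip_width: 0.013
```

>>> send_rows([
  {"dp":[-0.002,-0.0004,-0.0002],"rot":[0,0.003,0],"grip":0.005},
])

```text
clock: 5.95
tcp_pos: [0.4748, 0.0783, 0.0836]
orientation: [-3.122, -0.335, -0.012]
contact_force: [7.0, 0.8, -6.9]
grip_width: 0.0129
```

>>> send_rows([
  {"dp":[-0.002,-0.0004,0],"rot":[0,0.001,0],"grip":0.005},
])

```text
clock: 6.08
tcp_pos: [0.4736, 0.078, 0.0836]
orientation: [-3.122, -0.335, -0.013]
contact_force: [8.3, 2.3, -11.0]
grip_width: 0.013
```

>>> send_rows([
  {"dp":[-0.002,-0.0004,0],"rot":[0,0.001,0],"grip":0.005},
])

```text
clock: 6.2
tcp_pos: [0.473, 0.0779, 0.0836]
orientation: [-3.121, -0.335, -0.016]
contact_force: [12.3, 2.8, -14.4]
grip_width: 0.013
```

>>> send_rows([
  {"dp":[-0.003,-0.0006,0],"rot":[0,0.001,0],"grip":0.005},
])

```text
clock: 6.32
tcp_pos: [0.4722, 0.0778, 0.0836]
orientation: [-3.119, -0.335, -0.022]
contact_force: [17.0, 2.3, -19.2]
grip_width: 0.0125
```

>>> send_rows([
  {"dp":[-0.003,-0.0006,0],"rot":[0,0.001,0],"grip":0.005},
])

```text
clock: 6.45
tcp_pos: [0.472, 0.0777, 0.0837]
orientation: [-3.117, -0.335, -0.029]
contact_force: [17.1, 4.7, -20.7]
grip_width: 0.0128
```

>>> send_rows([
  {"dp":[-0.003,-0.0006,0],"rot":[0,0.001,0],"grip":0.005},
])

```text
clock: 6.58
tcp_pos: [0.4716, 0.0777, 0.0836]
orientation: [-3.115, -0.335, -0.035]
contact_force: [16.4, 3.8, -19.3]
grip_width: 0.0125
```

>>> send_rows([
  {"dp":[-0.004,-0.0009,-0.0007],"rot":[-0.004,0.018,0],"grip":0.005},
], grip_force=110)

```text
clock: 6.7
tcp_pos: [0.4711, 0.0776, 0.0836]
orientation: [-3.115, -0.335, -0.016]
contact_force: [15.3, 2.7, -10.5]
grip_width: 0.0123
```

>>> send_rows([
  {"dp":[-0.004,-0.0009,-0.0007],"rot":[-0.003,0.012,0],"grip":0.005},
])

```text
clock: 6.82
tcp_pos: [0.471, 0.0776, 0.0836]
orientation: [-3.115, -0.335, -0.009]
contact_force: [16.1, 3.8, -14.4]
grip_width: 0.0126
```

Run:
```python
from h import *
s=get_obs()
for k in('clock','joints','tau','tcp_pos','orientation','contact_force','moment','grip_width'):print(k,np.round(s[k],4))
f=grab('wrist');cv2.imwrite('pics/w2.png',cv2.resize(f['img'][100:300,150:512,::-1],None,fx=2,fy=2))
print(get_obs()['contact_force'],get_obs()['tcp_pos'])
```

```text
clock 6.825
joints [ 0.1812  0.4218 -0.5625  2.1174  0.3418  0.6827 -0.394 ]
tau [  0.4363 -47.4026  -5.9114 -12.6942  -1.6633   3.7311  -0.119 ]
tcp_pos [0.471  0.0776 0.0836]
orientation [-3.115  -0.3353 -0.0089]
contact_force [ 16.0927   3.7615 -14.3985]
moment [-0.2381 -3.0215  0.1251]
grip_width 0.0126
[ 15.42502816   3.8553098  -12.73134265] [0.47102871 0.07761095 0.08364717]
```

View pics/w2.png

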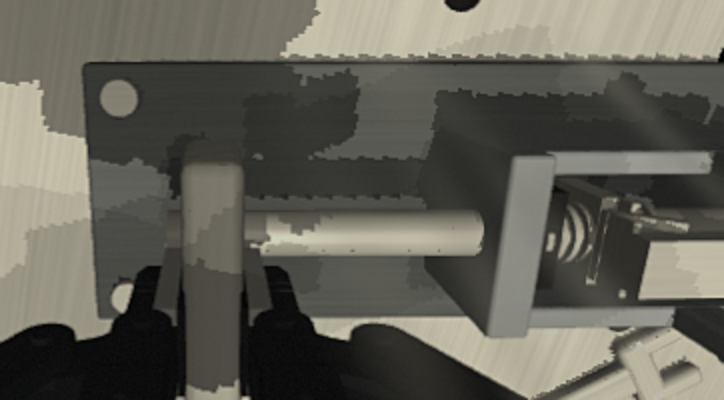

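The grip is good: the bar at (185-240, 160-390) sits between both fingers. The force step of about 8 N above the spring fits the sear ramp, so the arm just needs larger steps against it.

>>> send_rows([
  {"dp":[-0.0055,-0.0012,-0.0005],"rot":[-0.003,0.014,0],"grip":0.005},
])

```text
clock: 7.0
tcp_pos: [0.4699, 0.0774, 0.0837]
orientation: [-3.114, -0.335, -0.0]
contact_force: [16.7, 4.1, -21.9]
grip_width: 0.0125
```

>>> send_rows([
  {"dp":[-0.0055,-0.0012,-0.0005],"rot":[-0.003,0.014,0],"grip":0.005},
])

```text
clock: 7.12
tcp_pos: [0.4692, 0.0773, 0.0837]
orientation: [-3.113, -0.335, 0.007]
contact_force: [17.1, 3.3, -22.0]
grip_width: 0.0123
```

>>> send_rows([
  {"dp":[-0.0055,-0.0012,-0.0025],"rot":[-0.001,0.006,0],"grip":0.005},
])

```text
clock: 7.25
tcp_pos: [0.4696, 0.0774, 0.0834]
orientation: [-3.111, -0.335, -0.001]
contact_force: [11.9, 2.3, 13.0]
grip_width: 0.0124
```

>>> send_rows([
  {"dp":[-0.0055,-0.0012,-0.0025],"rot":[-0.001,0.006,0],"grip":0.005},
])

```text
clock: 7.38
tcp_pos: [0.4697, 0.0774, 0.0834]
orientation: [-3.11, -0.335, -0.009]
contact_force: [10.4, 2.1, 6.7]
grip_width: 0.0123
```

>>> send_rows([
  {"dp":[-0.008,-0.0017,-0.0022],"rot":[-0.003,0.015,0],"grip":0.005},
])

```text
clock: 7.5
tcp_pos: [0.4683, 0.0772, 0.0836]
orientation: [-3.109, -0.335, -0.007]
contact_force: [18.1, 2.2, -9.3]
grip_width: 0.0124
```

>>> send_rows([
  {"dp":[-0.008,-0.0017,-0.0022],"rot":[-0.003,0.012,0],"grip":0.005},
])

```text
clock: 7.62
tcp_pos: [0.4672, 0.0769, 0.0836]
orientation: [-3.108, -0.334, -0.009]
contact_force: [19.1, 3.4, -9.1]
grip_width: 0.0124
```

>>> send_rows([
  {"dp":[-0.008,-0.0017,-0.0024],"rot":[-0.003,0.013,0],"grip":0.005},
])

```text
clock: 7.75
tcp_pos: [0.4662, 0.0768, 0.0835]
orientation: [-3.107, -0.333, -0.01]
contact_force: [18.5, 2.9, -5.6]
grip_width: 0.0123
```

>>> send_rows([
  {"dp":[-0.008,-0.0017,-0.0024],"rot":[-0.003,0.013,0],"grip":0.005},
])

```text
clock: 7.88
tcp_pos: [0.4654, 0.0766, 0.0835]
orientation: [-3.106, -0.332, -0.011]
contact_force: [18.6, 1.4, -4.9]
grip_width: 0.0124
```

>>> send_rows([
  {"dp":[-0.007,-0.0015,-0.0022],"rot":[-0.003,0.013,0],"grip":0.005},
])

```text
clock: 8.0
tcp_pos: [0.4653, 0.0766, 0.0836]
orientation: [-3.105, -0.332, -0.012]
contact_force: [19.2, 2.6, -9.3]
grip_width: 0.0126
```

>>> send_rows([
  {"dp":[-0.008,-0.0017,-0.0024],"rot":[-0.003,0.013,0],"grip":0.005},
])

```text
clock: 8.12
tcp_pos: [0.4645, 0.0765, 0.0835]
orientation: [-3.104, -0.332, -0.013]
contact_force: [18.9, 2.6, -6.4]
grip_width: 0.0122
```

>>> send_rows([
  {"dp":[-0.008,-0.0017,-0.0024],"rot":[-0.003,0.013,0],"grip":0.005},
])

```text
clock: 8.25
tcp_pos: [0.4624, 0.076, 0.0835]
orientation: [-3.104, -0.332, -0.011]
contact_force: [12.9, 2.2, 1.4]
grip_width: 0.0125
```

The ramp is passed and the pull has dropped from 19 to 13 N at about 52 mm of draw. I'll go on gently, watching for the bumper.

>>> send_rows([
  {"dp":[-0.004,-0.0009,-0.0012],"rot":[-0.002,0.007,0],"grip":0.005},
])

```text
clock: 8.38
tcp_pos: [0.4623, 0.0759, 0.0836]
orientation: [-3.104, -0.332, -0.012]
contact_force: [11.8, 3.7, -11.9]
grip_width: 0.0124
```

>>> send_rows([
  {"dp":[-0.0045,-0.001,-0.0014],"rot":[-0.002,0.008,0],"grip":0.005},
])

```text
clock: 8.5
tcp_pos: [0.4619, 0.0759, 0.0835]
orientation: [-3.103, -0.332, -0.012]
contact_force: [13.8, 2.7, -6.2]
grip_width: 0.0124
```

>>> send_rows([
  {"dp":[-0.0045,-0.001,-0.0014],"rot":[-0.002,0.008,0],"grip":0.005},
])

```text
clock: 8.62
tcp_pos: [0.4615, 0.0758, 0.0835]
orientation: [-3.103, -0.332, -0.012]
contact_force: [13.1, 2.7, -6.1]
grip_width: 0.0124
```

>>> send_rows([
  {"dp":[-0.0055,-0.0012,-0.0017],"rot":[-0.002,0.009,0],"grip":0.005},
])

```text
clock: 8.75
tcp_pos: [0.4602, 0.0755, 0.0835]
orientation: [-3.103, -0.333, -0.01]
contact_force: [10.1, 1.9, 2.1]
grip_width: 0.0127
```

>>> send_rows([
  {"dp":[-0.0055,-0.0012,-0.0017],"rot":[-0.002,0.009,0],"grip":0.005},
])

```text
clock: 8.88
tcp_pos: [0.4592, 0.0753, 0.0835]
orientation: [-3.103, -0.333, -0.01]
contact_force: [13.9, 3.4, -4.0]
grip_width: 0.0122
```

>>> send_rows([
  {"dp":[-0.0055,-0.0012,-0.0017],"rot":[-0.002,0.009,0],"grip":0.005},
])

```text
clock: 9.0
tcp_pos: [0.4587, 0.0752, 0.0836]
orientation: [-3.102, -0.333, -0.012]
contact_force: [15.7, 1.9, -6.7]
grip_width: 0.0126
```

>>> send_rows([
  {"dp":[-0.0055,-0.0012,-0.0017],"rot":[-0.002,0.009,0],"grip":0.005},
])

```text
clock: 9.12
tcp_pos: [0.4585, 0.0752, 0.0836]
orientation: [-3.101, -0.333, -0.014]
contact_force: [16.4, 3.9, -8.9]
grip_width: 0.0125
```

The pull is up to 17 N with almost no travel, which is the bumper. I'm easing off now.

>>> send_rows([
  {"dp":[0,0,-0.0005],"rot":[0,0.003,0],"grip":0.005},
  {"dp":[0.001,0.0002,0],"rot":[0,0.002,0],"grip":0.005},
])

```text
clock: 9.38
tcp_pos: [0.4628, 0.0761, 0.0836]
orientation: [-3.099, -0.334, -0.016]
contact_force: [5.5, 2.9, -11.4]
grip_width: 0.0125
```

>>> send_rows([
  {"dp":[0.001,0.0002,0],"rot":[0,0.001,0],"grip":0.005},
])

```text
clock: 9.5
tcp_pos: [0.4631, 0.0761, 0.0835]
orientation: [-3.1, -0.335, -0.012]
contact_force: [-1.4, 2.2, 0.7]
grip_width: 0.0126
```

>>> send_rows([
  {"dp":[0.001,0.0002,0],"rot":[0,0,0],"grip":0.005},
])

```text
clock: 9.62
tcp_pos: [0.4631, 0.0761, 0.0835]
orientation: [-3.1, -0.335, -0.009]
contact_force: [-1.9, 2.0, 3.1]
grip_width: 0.0124
```

>>> send_rows([
  {"dp":[0,0,0],"rot":[0,0,0],"grip":0.005},
])

```text
clock: 9.75
tcp_pos: [0.4629, 0.0761, 0.0835]
orientation: [-3.101, -0.336, -0.009]
contact_force: [3.5, 1.9, -4.1]
grip_width: 0.0124
```

>>> send_rows([
  {"dp":[0.002,0.0004,0],"rot":[0,0,0],"grip":0.005},
])

```text
clock: 9.88
tcp_pos: [0.4633, 0.0761, 0.0834]
orientation: [-3.102, -0.336, -0.004]
contact_force: [-7.9, 1.2, 8.7]
grip_width: 0.0124
```

>>> send_rows([
  {"dp":[0.002,0.0004,0],"rot":[0,0,0],"grip":0.005},
])

```text
clock: 10.0
tcp_pos: [0.4632, 0.0762, 0.0834]
orientation: [-3.103, -0.336, 0.002]
contact_force: [-9.2, -0.7, 11.4]
grip_width: 0.0124
```

It holds at 51.5 mm even when pushed forward, so the sear has caught. I'll release and lift.

>>> send_rows([
  {"dp":[0,0,0],"rot":[0,0,0],"grip":0.012},
  {"dp":[0,0,0],"rot":[0,0,0],"grip":0.03},
  {"dp":[0,0,0],"rot":[0,0,0],"grip":0.045},
  {"dp":[0,0,0],"rot":[0,0,0],"grip":0.05},
  {"dp":[0,0,0],"rot":[0,0,0],"grip":0.05},
], grip_force=40)

```text
clock: 10.62
tcp_pos: [0.4636, 0.076, 0.0836]
orientation: [-3.103, -0.334, 0.0]
contact_force: [0.2, -0.4, -0.5]
grip_width: 0.0503
```

>>> send_rows([
  {"dp":[0,0,0.02],"rot":[0,0,0],"grip":0.05},
  {"dp":[0,0,0.03],"rot":[0,0,0],"grip":0.05},
  {"dp":[0,0,0.04],"rot":[0,0,0],"grip":0.05},
  {"dp":[0,0,0.02],"rot":[0,0,0],"grip":0.05},
  {"dp":[0,0,0],"rot":[0,0,0],"grip":0.05},
])

```text
clock: 11.25
tcp_pos: [0.4629, 0.076, 0.1962]
orientation: [-3.102, -0.334, 0.002]
contact_force: [-0.2, 0.5, -0.4]
grip_width: 0.0498
```

Run:
```python
from h import *
from scipy.spatial.transform import Rotation as Ro
s=get_obs();print(s['clock'],s['tcp_pos'],s['orientation'],s['contact_force'],s['joints'])
yaw=.214;t=Ro.from_matrix(np.array([[np.cos(yaw),np.sin(yaw),0],[np.sin(yaw),-np.cos(yaw),0],[0,0,-1]]))
print('turn',(t*Ro.from_rotvec(s['orientation']).inv()).as_rotvec())
f=grab('wrist');S=grab('scene')
a=cv2.resize(f['img'][100:300,150:512,::-1],None,fx=1.1,fy=1.1)
b=cv2.resize(S['img'][110:290,240:360,::-1],None,fx=3,fy=3,interpolation=cv2.INTER_CUBIC)
h=max(a.shape[0],b.shape[0]);pad=lambda i:cv2.copyMakeBorder(i,0,h-i.shape[0],0,0,0)
cv2.imwrite('pics/c3.png',np.hstack([pad(a),pad(b)]))
```

```text
11.25 [0.4629232  0.07601635 0.19622115] [-3.10203458e+00 -3.33583354e-01  2.07685435e-03] [-0.20176334  0.47702456 -0.39232921] [ 0.29873317  0.24244328 -0.65689987  2.03382075  0.15871191  0.91667748
 -0.22618192]
turn [-0.02140655 -0.00363824 -0.00025055]
```

View pics/c3.png

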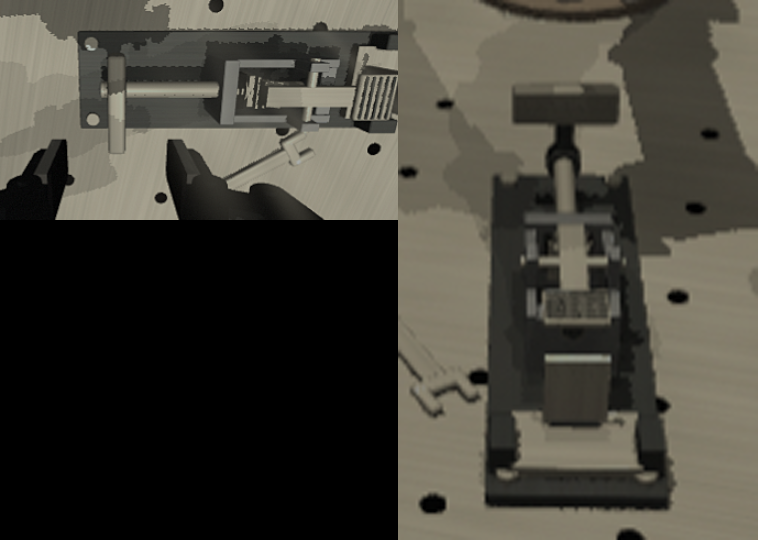

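The crossbar is held at the rear, with the rod drawn out of the housing, and the tab at (577,390) still stands upright. I'll close the fingers and go above the pad.

>>> send_rows([
  {"dp":[0.037,0.008,0.004],"rot":[-0.01,0,0],"grip":0.0},
  {"dp":[0.037,0.008,0],"rot":[-0.01,0,0],"grip":0.0},
  {"dp":[0.037,0.008,0],"rot":[0,0,0],"grip":0.0},
  {"dp":[0.037,0.008,0],"rot":[0,0,0],"grip":0.0},
  {"dp":[0.037,0.008,0],"rot":[0,0,0],"grip":0.0},
  {"dp":[0.037,0.008,0],"rot":[0,0,0],"grip":0.0},
  {"dp":[0,0,0],"rot":[0,0,0],"grip":0.0},
  {"dp":[0,0,0],"rot":[0,0,0],"grip":0.0},
])

```text
clock: 12.35
tcp_pos: [0.6829, 0.1232, 0.1821]
orientation: [3.12, 0.337, -0.046]
contact_force: [-0.4, -0.0, -0.2]
grip_width: 0.0001
```

>>> send_rows([
  {"dp":[0.003,0.0005,-0.03],"rot":[0.006,-0.028,0],"grip":0.0},
  {"dp":[0,0,-0.03],"rot":[0,0,0],"grip":0.0},
  {"dp":[0,0,-0.012],"rot":[0,0,0],"grip":0.0},
  {"dp":[0,0,0],"rot":[0,0,0],"grip":0.0},
  {"dp":[0,0,0],"rot":[0,0,0],"grip":0.0},
])

```text
clock: 12.98
tcp_pos: [0.6825, 0.1228, 0.1088]
orientation: [3.122, 0.339, -0.003]
contact_force: [-0.5, 0.2, 0.9]
grip_width: 0.0
```

Run:
```python
from h import *
s=get_obs();print(s['clock'],s['tcp_pos'],s['orientation'],s['contact_force'])
S=grab('scene');T=grab('top')
b=cv2.resize(S['img'][110:290,240:360,::-1],None,fx=3,fy=3,interpolation=cv2.INTER_CUBIC)
a=cv2.resize(T['img'][110:290,170:290,::-1],None,fx=3,fy=3,interpolation=cv2.INTER_CUBIC)
cv2.imwrite('pics/c4.png',np.hstack([a,b]))
```

```text
12.975 [0.68245573 0.12279774 0.10883828] [ 3.12220702e+00  3.38907842e-01 -2.73262433e-03] [-0.47886958  0.15830723  0.92781145]
```

View pics/c4.png

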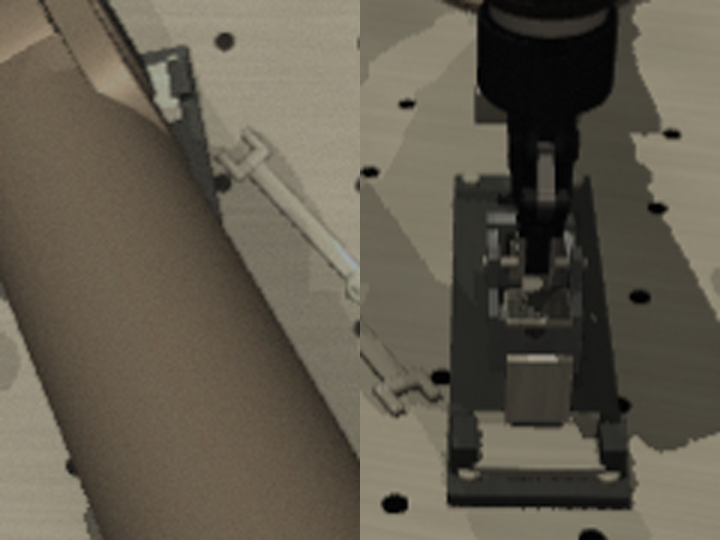

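In the scene view the shut fingers stand centred above the pad at (540,305), and the tab in front of it at (538,390) is clear. I'll press down in small steps.

>>> send_rows([
  {"dp":[0.004,0.001,-0.01],"rot":[0,0,0],"grip":0.0},
  {"dp":[0,0,-0.007],"rot":[0,0,0],"grip":0.0},
  {"dp":[0,0,0],"rot":[0,0,0],"grip":0.0},
])

```text
clock: 13.45
tcp_pos: [0.6878, 0.1241, 0.092]
orientation: [3.122, 0.338, 0.001]
contact_force: [-0.2, -0.4, 0.1]
grip_width: -0.0
```

>>> send_rows([
  {"dp":[0,0,-0.004],"rot":[0,0,0],"grip":0.0},
])

```text
clock: 13.58
tcp_pos: [0.688, 0.1243, 0.088]
orientation: [3.123, 0.339, 0.002]
contact_force: [0.9, 0.0, 0.4]
grip_width: 0.0001
```

>>> send_rows([
  {"dp":[0,0,-0.004],"rot":[0,0,0],"grip":0.0},
])

```text
clock: 13.7
tcp_pos: [0.6881, 0.1243, 0.0847]
orientation: [3.122, 0.338, 0.002]
contact_force: [-3.3, -0.7, 12.1]
grip_width: 0.0003
```

>>> send_rows([
  {"dp":[0,0,-0.004],"rot":[0,0,0],"grip":0.0},
])

```text
clock: 13.82
tcp_pos: [0.6884, 0.1244, 0.0822]
orientation: [3.122, 0.338, 0.003]
contact_force: [-3.8, -2.1, 14.2]
grip_width: 0.0
```

>>> send_rows([
  {"dp":[0,0,-0.004],"rot":[0,0,0],"grip":0.0},
])

```text
clock: 13.95
tcp_pos: [0.6886, 0.1244, 0.0801]
orientation: [3.121, 0.337, 0.004]
contact_force: [-5.3, -2.3, 15.1]
grip_width: -0.0001
```

>>> send_rows([
  {"dp":[0,0,-0.004],"rot":[0,0,0],"grip":0.0},
])

```text
clock: 14.08
tcp_pos: [0.6892, 0.1246, 0.0778]
orientation: [3.121, 0.337, 0.007]
contact_force: [-2.5, -1.2, 6.7]
grip_width: 0.0
```

>>> send_rows([
  {"dp":[0,0,-0.004],"rot":[0,0,0],"grip":0.0},
])

```text
clock: 14.2
tcp_pos: [0.6892, 0.1246, 0.0749]
orientation: [3.121, 0.337, 0.007]
contact_force: [-4.2, -2.0, 9.0]
grip_width: 0.0002
```

The force fell from 15 to 7 N, so the sear tripped. I'll lift off and look.

>>> send_rows([
  {"dp":[0,0,0.01],"rot":[0,0,0],"grip":0.0},
  {"dp":[0,0,0.03],"rot":[0,0,0],"grip":0.0},
  {"dp":[0,0,0.04],"rot":[0,0,0],"grip":0.0},
  {"dp":[0,0,0.05],"rot":[0,0,0],"grip":0.0},
  {"dp":[0,0,0.03],"rot":[0,0,0],"grip":0.0},
  {"dp":[0,-0.05,0],"rot":[0,0,0],"grip":0.0},
  {"dp":[0,-0.05,0],"rot":[0,0,0],"grip":0.0},
  {"dp":[0,-0.05,0],"rot":[0,0,0],"grip":0.0},
  {"dp":[0,-0.05,0],"rot":[0,0,0],"grip":0.0},
  {"dp":[0,-0.05,0],"rot":[0,0,0],"grip":0.0},
  {"dp":[0,-0.05,0],"rot":[0,0,0],"grip":0.0},
  {"dp":[0,0,0],"rot":[0,0,0],"grip":0.0},
  {"dp":[0,0,0],"rot":[0,0,0],"grip":0.0},
])

```text
clock: 15.82
tcp_pos: [0.6861, -0.1826, 0.2421]
orientation: [3.121, 0.343, 0.011]
contact_force: [-0.7, 1.4, -0.1]
grip_width: -0.0
```

Run:
```python
from h import *
s=get_obs();print(s['clock'],s['tcp_pos'],s['contact_force'],s['qvel'].round(3))
S=grab('scene');T=grab('top')
b=cv2.resize(S['img'][110:290,140:400,::-1],None,fx=1.7,fy=1.7,interpolation=cv2.INTER_CUBIC)
a=cv2.resize(T['img'][110:290,120:340,::-1],None,fx=1.6,fy=1.6,interpolation=cv2.INTER_CUBIC)
h=max(a.shape[0],b.shape[0]);pad=lambda i:cv2.copyMakeBorder(i,0,h-i.shape[0],0,0,0)
cv2.imwrite('pics/c5.png',np.hstack([pad(a),pad(b)]))
```

```text
15.825 [ 0.68614048 -0.18257327  0.24210481] [-0.66482611  1.39322357 -0.06506628] [ 0.026  0.006  0.025 -0.008  0.016  0.003  0.003]
```

View pics/c5.png

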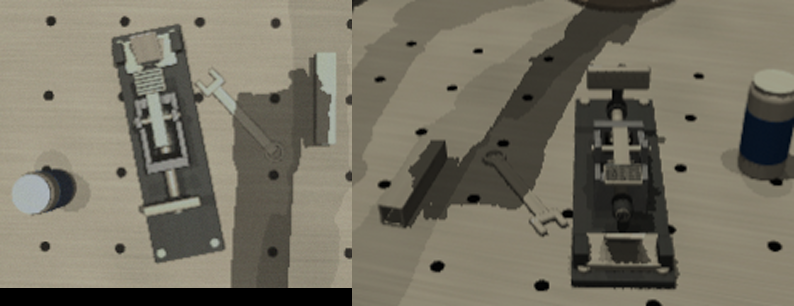

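The tab is bent over away from the striker (top view (148,47), scene (622,247)). The striker has gone back to rest (top view (172,205)). The can, spanner and tube look unmoved and the arm is clear, so I'm handing in.

```bash
python3 -c "
from bench import hand_in
print(hand_in())"
```

```text
the job is handed in; nothing more can be done
None
```

The tester was cocked and fired once, the tab is bent over, and the job was handed in at about 16 s on the robot's clock.

- **Cocking:** I gripped the crossbar and drew the striker straight back. The pull rose about 8 N over the sear ramp and dropped again. At about 56 mm it reached 17 N, which I took as roughly 4–5 N on the bumper, so I eased off there.
- **Catch:** The striker stayed at about 51.5 mm with no pull on the hand, even when I pushed it forward with about 9 N. I then let go, and a picture showed it still held back with the tab upright.
- **Firing:** I pressed the thumb pad with the fingers shut. The force fell from 15 N to 7 N as the sear tripped, and I lifted off and moved clear.
- **Last pictures:** The tab lies bent away from the striker and the striker is back at rest. The can, spanner and tube look unmoved; I checked these by eye only. The arm was touching nothing.

Three things did not go as expected:

- **Plate measurement:** My first automatic outline of the base plate was wrong, and I redid it from corners picked by eye.
- **Sideways load:** While drawing, the gripper tilted slightly and put up to 22 N of vertical load on the crossbar until I corrected it.
- **Force on the pad:** The trip took 15 N, a little above the 8–14 N stated, and I pressed about 3 mm past the trip, staying short of the pad's stop.

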